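# Push the row of printed spacers home on the gauging rail and record

### The arm

A 7-joint arm with a two-finger parallel gripper is mounted at the origin on the work surface. World frame = base frame: x ahead of the robot, y to its left, z up, the work surface at z = 0. Lengths are in m, angles in rad, forces in N, time in s.
With the tool pointing down it reaches from about 0.4 to 0.85 m from the base axis. Payload 10.4 kg.
Tool frame: the origin (TCP) lies midway between the tips of the shut fingers; the grasp point (between the pads) lies 19 mm behind it; z points along the fingers, y is the line along which they close (so a half turn about z gives the same grasp; the last joint's range is limited). The gripper opens to 87 mm and grips with 3 to 60 N. Pads are 19 mm wide; open, the fingers measure 117 mm over their backs; the gripper's body (75 mm by 190 mm) begins 51 mm behind the grasp point.
Start: joints at [-1.353, 0.332, -0.065, 1.46, 0.022, 1.35, -0.088], TCP at [0.149, 0.607, 0.223] pointing down, gripper open.
Joint ranges: [-2.6, 2.6], [-0.5, 2.12], [-1.47, 1.34], [0.16, 2.42], [-1.27, 4.41], [0.06, 2.06], [-2.6, 2.6]. Speed limits (rad/s): [2.22, 2.22, 2.79, 2.79, 3.14, 3.14, 3.14].

### API

Orientations are given as a unit quaternion [x, y, z, w].
In Python, from plant import env gives the robot as it stands. The module is installed in compiled form; this text tells all that it offers.
- The arm moves only by the tool jog_arm, never from a script. Its argument "moves" is a list of rows, each a list of 4 numbers: the shift along the world's x, y, z in units of 120 mm (1.0 is 120 mm), then the turn about the world's z in units of 60 degrees (1.0 is 60 degrees). In form: [[tx, ty, tz, roll], ...]. A call has 1 to 5 rows; each row is the pose to reach, as a shift and turn from the pose commanded when the call began; what a row does not reach only later rows make up. A row lasts 1/8 s, in which the tool goes at most 62.5 mm and 10.7 degrees, less where a joint would pass 70% of its speed; a pose out of reach is approached as far as the arm can. A call with a number of a shift or a turn outside -1 to 1 is refused whole. A call with a gripper value outside its range is refused whole. "grip" is the opening, from 0 (shut) to 1 (fully open), set as the call begins (left out, the last holds). The fingers move at their own pace and stop on an object; "squeeze" is the grip in N (left out, the last holds). Time passes only in rows, so rows that repeat a pose let the fingers close. It gives the time, the measured TCP pose, the force, the opening and the grip force at its end, in the units of the state.
- env.get_obs(): the state, without advancing time (a new reading comes with each control period).
- env.get_image(name): name is "scene" or "side" or "wrist"; returns (picture, depth): 480x640x3 uint8, red, green, blue; 480x640 float32, m along the optical axis (not along the pixel's ray), 0 where there is no reading.
- env.get_calibration(name): a dict with "intrinsics" (3x3 intrinsics, pixels), "k1" (the pictures are not rectified: a ray, as slopes to the right and down, at radius r is drawn at 1 + k1 r^2 times it, then the intrinsics apply), "eye" and "orientation" of the camera in the world. Camera axes: x right, y down, z forward; pixel columns grow to the right and rows downward; lengths in m; the calibration is good to about 2 mm. A picture is of the moment at which its call begins: read the wrist's pose just before it. get_calibration takes no time and is no camera call; for the wrist camera it gives the pose at the moment of the call.
- env.finish_job(): hands the job in; it is judged then, once.
The state is a dict: "time_s": time; "joint_positions": joint angles; "qd": joint speeds; "joint_efforts": joint torques, N m; "tool_pos": TCP position; "tool_rot": TCP orientation; "contact_force": force on the tool from outside, world axes, zero at the start; "wrist_torque": the same for the moment, N m; "width": finger opening in m; "grasp_force": force on a finger pad.
Only numpy, scipy, OpenCV 4.12 (cv2) and the standard library are available. Lean on these libraries where they do the work, as an engineer would, in place of code of your own. Each camera call takes 0.05 s, during which the arm holds its last target. There are 200 camera calls.

### The job

With the fingertips, steadily push the four printed spacers along the rail as one closed-up row until the row is fully home against the red end stop, without picking any of them up or letting the row come apart. Then press the green record button on the gauge console fully down and let it go. Leave the other things on the bench where they are.

Things in the scene. Friction and masses are not known exactly. Their poses are not given: they have to be found in the camera images.
- rail: fixed aluminium gauging rail on the bench, 440 mm long. Origin: centre of its underside, on the bench; its y axis runs along the rail, z up. An 8 mm thick base, 75 mm wide, carries two side fences along its whole length that rise to 22 mm above the bench; the channel between the fences is 43 mm wide and its floor lies 8 mm above the bench. Both ends of the rail are open; it may stand turned by some degrees.
- stop: the end stop: fixed red block in the channel near one end of the rail (which end varies), 30 mm along the rail, 42 mm across, 56 mm tall, with a small black clamp knob (22 mm across, 12 mm high) on top. Origin: centre of its underside, on the channel floor; axes parallel to the rail. Its flat face towards the spacers lies 15 mm from the origin.
- strip: thin yellow strip (30 mm along the rail, 3 mm thick) fixed to the channel floor near the other end of the rail, marking the loading end; it lies lower than the fences. Origin: centre of its underside.
- spacer_a: orange 3D-printed spacer block, 36 mm along the rail, 40 mm across, 44 mm tall (about 55 g), with a dark hole mark on top. Origin: centre of its underside, which rests on the channel floor; axes parallel to the rail. It stands 30 mm above the fences. The four touch in a row in the order orange, white, green, grey towards the rail's +y and slide easily.
- spacer_b: white 3D-printed spacer block, 36 mm along the rail, 40 mm across, 44 mm tall (about 55 g), with a dark hole mark on top. Origin: centre of its underside, which rests on the channel floor; axes parallel to the rail. It stands 30 mm above the fences. The four touch in a row in the order orange, white, green, grey towards the rail's +y and slide easily.
- spacer_c: green 3D-printed spacer block, 36 mm along the rail, 40 mm across, 44 mm tall (about 55 g), with a dark hole mark on top. Origin: centre of its underside, which rests on the channel floor; axes parallel to the rail. It stands 30 mm above the fences. The four touch in a row in the order orange, white, green, grey towards the rail's +y and slide easily.
- spacer_d: grey 3D-printed spacer block, 36 mm along the rail, 40 mm across, 44 mm tall (about 55 g), with a dark hole mark on top. Origin: centre of its underside, which rests on the channel floor; axes parallel to the rail. It stands 30 mm above the fences. The four touch in a row in the order orange, white, green, grey towards the rail's +y and slide easily.
- console: white gauge console fixed on the bench, 90 mm deep (x), 110 mm wide (y), its flat deck 35 mm high; a display ridge, 100 mm wide, 50 mm high over the bench, runs along its far edge, its front face 18 mm beyond the origin. It stands on the far side of the rail, left or right, and may be turned a few degrees. Origin: centre of its underside.
- record (a joint): travel of the green record button: 0 released, 0.006 m fully down; a spring brings it back up; fully down takes about 4 N
- record_top (a point): centre of the top face of the green record button (28 mm across, standing 6 mm proud of a round black collar 44 mm across, its top 53 mm above the bench when released) on the console deck, 18 mm nearer to the robot than the console's middle; it is pressed straight down
- tray: bystander: shallow blue tray, 90 x 110 mm, 22 mm high, fixed on the bench, on the far side of the rail, opposite side from the console. Origin: centre of its underside.
- gear_a: bystander: red printed gear, 40 mm across, 14 mm high, lying in the tray; origin centre of underside
- gear_b: bystander: white printed gear, 32 mm across, 18 mm high, lying in the tray; origin centre of underside
- glue: bystander: white glue bottle with orange cap, 38 mm across, 100 mm high, standing; origin centre of underside
- scraper: bystander: print scraper (spatula) lying flat
- brush: bystander: cleaning brush lying flat
- caliper: bystander: digital caliper lying flat, 200 mm long; origin under the middle of its beam
- spool: bystander: spool of orange filament lying flat, 200 mm across, 60 mm high; origin centre of underside

How it is judged:
On the way, in this order (a step that is already met when the one before it is completed fails the run):
1. the closed-up row stands home against the red end stop (horizontal distance between spacer_a and spacer_b below 0.038 m and horizontal distance between spacer_b and spacer_c below 0.038 m and horizontal distance between spacer_c and spacer_d below 0.038 m and horizontal distance between any of spacer_a, spacer_d and stop below 0.035 m), for 0.2 s.
2. the green record button is pressed down (more than 4 mm of its 6 mm) with the row home (all of step 1 and value of joint record above 0.004 m), for 0.05 s.
At the end, for the whole second after the job is handed in: The spacer next to the red stop is within 2 mm of its face, neighbouring spacers are within 2 mm of each other, all four stand flat on the channel floor (within 3 mm, tilt under 0.08 rad) at rest, and the record button is released (under 2 mm) (all of step 1 and z of each of spacer_a, spacer_b, spacer_c, spacer_d in the frame of rail below 0.011 m and angle between each of spacer_a, spacer_b, spacer_c, spacer_d's own z axis and vertical below 0.08 rad and linear speed of each of spacer_a, spacer_b, spacer_c, spacer_d below 0.01 m/s and value of joint record below 0.002 m); the robot touches nothing.
It fails at once if a spacer is lifted off the rail or tipped over (z of any of spacer_a, spacer_b, spacer_c, spacer_d in the frame of rail above 0.014 m or angle between any of spacer_a, spacer_b, spacer_c, spacer_d's own z axis and vertical above 0.25 rad).
It fails at once if the row comes apart: a gap of over 10 mm opens between neighbouring spacers (horizontal distance between spacer_a and spacer_b above 0.046 m or horizontal distance between spacer_b and spacer_c above 0.046 m or horizontal distance between spacer_c and spacer_d above 0.046 m).
It fails at once if a spacer is knocked along (faster than 0.5 m/s) instead of pushed (linear speed of any of spacer_a, spacer_b, spacer_c, spacer_d above 0.5 m/s).
It fails at once if something else on the bench is disturbed (moved over 20 mm) (distance of any of gear_a, gear_b, glue, scraper, brush, caliper, spool from where it was at the start of the episode above 0.02 m).
It also fails if it takes over 45 s, if anything falls off the work surface, if the arm or the gripper's body presses on something with over 40 N, if the wrist force passes 120 N, or if a joint passes its speed limit or range.

## Working session

There is one attempt and no reset: what is moved stays moved. The work goes in short steps, Python scripts to look and compute and a tool call to move; the robot and the scene stay as the last step left them, time stands still between calls to the robot, and variables do not carry over. Pictures are saved under pics/ and viewed, at most 10 in all, crops included, and the job is handed in when it is done.

Besides the shell and the picture viewer there is one more tool, called after "Emit:" by a JSON object that holds its "fn" and its "kwargs". jog_arm: Moves the arm, as the interface text tells. Its arguments: {"type":"object","properties":{"moves":{"type":"array","items":{"type":"array","items":{"type":"number","minimum":-1,"maximum":1}}},"grip":{"type":"number"},"squeeze":{"type":"number"}},"required":["moves"]}

```bash
mkdir -p pics; cat > h.py <<'E'
import numpy as np, cv2
from scipy.spatial.transform import Rotation as R
from plant import env
def look(n):
    c=env.get_calibration(n); p,d=env.get_image(n); return p,d,c
def rays(uv,c):
    K=np.array(c["intrinsics"],float); uv=np.atleast_2d(np.array(uv,float))
    s=cv2.undistortPoints(uv.reshape(-1,1,2),K,np.array([c["k1"],0,0,0,0.])).reshape(-1,2)
    return np.c_[s,np.ones(len(s))]
def Rm(c):
    o=np.array(c["orientation"],float)
    return o if o.shape==(3,3) else R.from_quat(o).as_matrix()
def plane(uv,z,c):
    w=rays(uv,c)@Rm(c).T; e=np.array(c["eye"]); return e+w*((z-e[2])/w[:,2])[:,None]
def cloud(d,c):
    v,u=np.mgrid[0:480,0:640]; r=rays(np.c_[u.ravel(),v.ravel()],c)
    return ((r*d.reshape(-1,1))@Rm(c).T+np.array(c["eye"])).reshape(480,640,3)
E
python3 - <<'E'
from h import *
o=env.get_obs();print(o)
for n in("scene","side"):
    p,d,c=look(n);cv2.imwrite(f"pics/{n}0.png",p[:,:,::-1]);np.savez(f"{n}0.npz",p=p,d=d,**{k:np.array(v) for k,v in c.items()});print(n,c)
E
```

```text
{'time_s': 0.0, 'joint_positions': array([-1.35256215,  0.33287652, -0.06468119,  1.46095057,  0.0215735 ,
        1.34985626, -0.08851147]), 'qd': array([ 0.00098597,  0.00172192,  0.00024529,  0.00177842,  0.00168872,
        0.0015941 , -0.00211366]), 'joint_efforts': array([ 7.30803677e-04, -6.23251033e+01,  2.47673539e-02, -3.89901531e+01,
       -6.14797790e-02,  3.99879366e-02,  1.92003822e-04]), 'tool_pos': array([0.14898739, 0.60659332, 0.22174655]), 'tool_rot': array([ 1.20133155e-01,  9.92757542e-01, -6.95535228e-04, -6.21542429e-05]), 'contact_force': array([ 0.34937721, -0.13015956,  0.08419483]), 'wrist_torque': array([ 0.03255566, -0.03544268, -0.03980571]), 'grasp_force': 0.0, 'width': 0.08683703351061528}
scene {'intrinsics': array([[480.31138432,   0.        , 317.82408085],
       [  0.        , 480.31138432, 245.1420567 ],
       [  0.        ,   0.        ,   1.        ]]), 'k1': -0.032439287902421184, 'eye': array([ 1.17553925, -0.38099743,  0.93619261]), 'orientation': array([ 0.80951819,  0.4775635 , -0.17037248, -0.29595037])}
side {'intrinsics': array([[438.526971  ,   0.        , 313.70403414],
       [  0.        , 438.526971  , 247.29157811],
       [  0.        ,   0.        ,   1.        ]]), 'k1': -0.09527461016695252, 'eye': array([ 0.05681799, -0.73819224,  0.65893506]), 'orientation': array([ 0.85143909, -0.23530496,  0.13739395, -0.44811377])}
```

View pics/scene0.png

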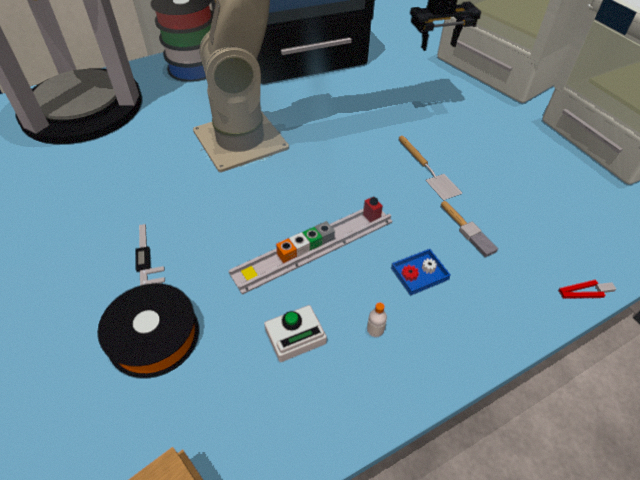

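View pics/side0.png

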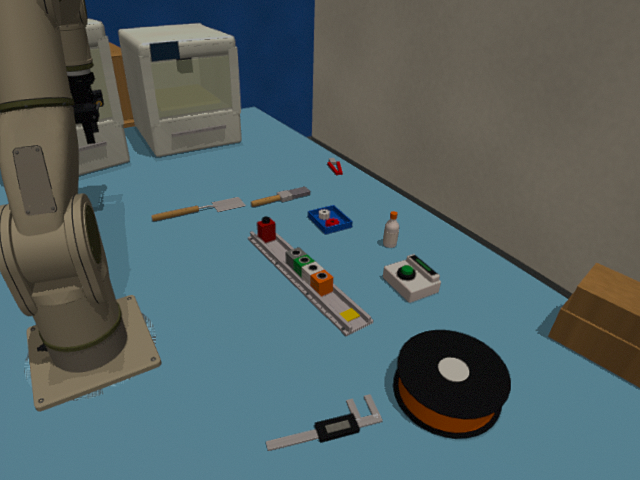

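The stop is at the far (left, +y) end, at scene pixel (373,208). The row runs from orange (287,250) to grey (325,232), the strip is at (250,272), and the console button is at (291,320). Next I measure them.

```bash
cat > m.py <<'E'
from h import *
def meas(n,f):
    z=np.load(f); p,d=z["p"],z["d"]; c={k:z[k] for k in("intrinsics","k1","eye","orientation")}; c["k1"]=float(c["k1"])
    P=cloud(d,c); H=cv2.cvtColor(p,cv2.COLOR_RGB2HSV).astype(int)
    reg=(P[...,0]>.3)&(P[...,0]<.85)&(abs(P[...,1])<.4)&(d>0)
    h,s,v=H[...,0],H[...,1],H[...,2]; Z=P[...,2]
    M=dict(orange=(h>5)&(h<20)&(s>150)&(Z<.06)&(Z>.046)&(P[...,1]>-.15),
      strip=(h>22)&(h<35)&(s>150)&(Z<.03),
      stop=((h<5)|(h>174))&(s>150)&(Z>.058)&(Z<.075),
      button=(h>50)&(h<75)&(s>150)&(v>60)&(Z>.048)&(Z<.06)&(P[...,0]>.6),
      green=(h>50)&(h<80)&(s>120)&(Z>.046)&(Z<.058),
      row=(Z>.047)&(Z<.057)&(P[...,1]>-.15)&(P[...,0]<.62),
      fence=(Z>.016)&(Z<.026)&(s<90)&(P[...,0]<.65))
    for k,m in M.items():
        m=m&reg
        if m.sum()<5: print(n,k,"none");continue
        q=P[m];L=cv2.minAreaRect((q[:,:2]*1000).astype(np.float32))
        print(n,k,m.sum(),"med",np.median(q,0).round(4),"rect",np.round(L[0],1),np.round(L[1],1),round(L[2],1))
if __name__=="__main__":
    for n in("scene","side"): meas(n,n+"0.npz")
E
python3 m.py
```

```text
scene orange 143 med [ 0.5049 -0.0881  0.0512] rect [497.3 -85.4] [42.3 37.7] 3.4
scene strip 136 med [ 0.4962 -0.1859  0.0104] rect [ 536.3 -272.2] [ 39.8 227. ] 25.8
scene stop 94 med [0.4951 0.1647 0.0631] rect [ 537.7 -108.7] [ 65.6 599.5] 12.8
scene button 210 med [ 0.6909 -0.1661  0.0537] rect [ 699.3 -164.6] [48.1 67.1] 82.2
scene green 352 med [ 0.6841 -0.1591  0.0515] rect [601.8 -93.4] [ 61.4 324.2] 56.2
scene row 828 med [ 0.4966 -0.0293  0.0516] rect [491.1  39.8] [ 44.7 288.4] 2.4
scene fence 1139 med [ 0.5158 -0.0138  0.0207] rect [501.   -6.8] [843.  166.7] 76.7
side orange 147 med [ 0.4899 -0.0948  0.0505] rect [493.  -88.4] [39.5 37.9] 2.4
side strip 156 med [ 0.5038 -0.1882  0.0098] rect [ 496.2 -278.3] [217.5  38.7] 85.3
side stop 91 med [0.4756 0.1601 0.0623] rect [ 509.7 -105.2] [ 99.5 568.6] 0.1
side button 96 med [ 0.6802 -0.1713  0.0547] rect [ 698.1 -165.3] [44.5 65. ] 85.1
side green 251 med [ 0.6712 -0.1599  0.0509] rect [ 594.8 -104.7] [ 91.9 325.2] 55.7
side row 732 med [ 0.4891 -0.033   0.051 ] rect [487.1  36.3] [ 42.1 285.6] 3.2
side fence 944 med [ 0.4719 -0.0727  0.0204] rect [549.5  79.2] [200.3 617.9] 0.1
```

Emit:
{"fn": "jog_arm", "kwargs": {"moves": [[1,-1,0,-0.5],[1,-1,0,-0.5],[1,-1,0,-0.5]], "grip": 0}}

```text
time_s: 0.48
tool_pos: [0.2712, 0.4846, 0.2224]
tool_rot: [0.377, 0.926, -0.0, 0.0]
contact_force: [-0.1, 0.2, 0.7]
width: 0.0647
grasp_force: 0.0
```

Emit:
{"fn": "jog_arm", "kwargs": {"moves": [[1,-1,0,-0.4],[1,-1,0,-0.4],[1,-1,0,-0.4]]}}

```text
time_s: 0.85
tool_pos: [0.3909, 0.3644, 0.2225]
tool_rot: [0.56, 0.828, -0.0, 0.0]
contact_force: [-0.4, 0.8, -0.5]
width: 0.0347
grasp_force: 0.0
```

Emit:
{"fn": "jog_arm", "kwargs": {"moves": [[0.9,-1,0,-0.33],[0.9,-1,0,-0.33],[0.9,-1,0,-0.33]]}}

```text
time_s: 1.23
tool_pos: [0.4988, 0.2437, 0.2224]
tool_rot: [0.694, 0.72, -0.0, 0.0]
contact_force: [-0.8, 1.2, -0.2]
width: 0.0056
grasp_force: 0.0
```

Emit:
{"fn": "jog_arm", "kwargs": {"moves": [[0,-1,0,0],[0,-1,0,0]]}}

```text
time_s: 1.48
tool_pos: [0.4969, 0.1248, 0.2221]
tool_rot: [0.692, 0.722, -0.0, 0.0]
contact_force: [1.3, -0.7, 1.1]
width: 0.0005
grasp_force: 0.0
```

Emit:
{"fn": "jog_arm", "kwargs": {"moves": [[0,-1,0,0],[0,-1,0,0]]}}

```text
time_s: 1.72
tool_pos: [0.4966, 0.0048, 0.2225]
tool_rot: [0.692, 0.722, 0.0, -0.0]
contact_force: [1.4, 0.1, -0.9]
width: 0.0003
grasp_force: 0.0
```

Emit:
{"fn": "jog_arm", "kwargs": {"moves": [[0,-0.8,0,0],[0,-0.8,0,0],[0,-0.8,0,0]]}}

```text
time_s: 2.1
tool_pos: [0.4965, -0.0919, 0.2225]
tool_rot: [0.694, 0.72, -0.0, 0.0]
contact_force: [0.3, 1.1, 0.5]
width: 0.0008
grasp_force: 0.0
```

Emit:
{"fn": "jog_arm", "kwargs": {"moves": [[0,-0.5,0,0],[0,-0.5,0,0],[0,-0.5,0,0]]}}

```text
time_s: 2.48
tool_pos: [0.4971, -0.1478, 0.2222]
tool_rot: [0.692, 0.722, -0.0, -0.0]
contact_force: [0.4, 0.9, 0.3]
width: 0.0002
grasp_force: 0.0
```

```bash
python3 - <<'E'
from h import *
n="wrist";p,d,c=look(n);cv2.imwrite("pics/w1.png",p[:,:,::-1]);np.savez("w1.npz",p=p,d=d,**{k:np.array(v) for k,v in c.items()});print(c["eye"])
from m import meas
meas("wrist","w1.npz")
E
```

```text
[ 0.4940209  -0.07390456  0.38431403]
wrist orange 1031 med [ 0.4939 -0.0844  0.0519] rect [496.  -86.2] [39.2 34.8] 2.7
wrist strip 932 med [ 0.5007 -0.1874  0.0107] rect [ 501.3 -187.5] [39.7 29.3] 2.3
wrist stop none
wrist button 631 med [ 0.6785 -0.1646  0.0564] rect [ 679.9 -166.2] [26.6 26.4] 35.7
wrist green 1854 med [ 0.5068 -0.0269  0.0522] rect [601.5 -93.3] [ 51.4 319.9] 53.8
wrist row 7925 med [ 0.4932 -0.0273  0.052 ] rect [493.2 -32.2] [ 40.3 144.8] 2.6
wrist fence 4689 med [ 0.4795 -0.0695  0.0218] rect [554.9 -83.8] [178.1 281.1] 2.8
```

View pics/w1.png

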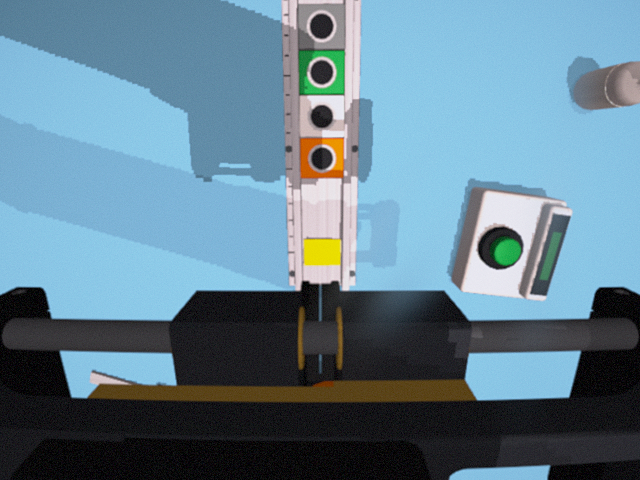

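The wrist view shows the row centred at (0.493,-0.032), 144.8 x 40 mm, angle 2.6°. The near face of orange is at y≈-0.104 and the button is at (0.680,-0.166). All of this agrees with the given sizes.

Emit:
{"fn": "jog_arm", "kwargs": {"moves": [[0.02,0,-0.5,0],[0.02,0,-1,0],[0.02,0,-1,0]]}}

```text
time_s: 2.9
tool_pos: [0.4968, -0.147, 0.0994]
tool_rot: [0.691, 0.722, -0.003, -0.003]
contact_force: [-0.5, 0.6, 0.5]
width: 0.0005
grasp_force: 0.0
```

Emit:
{"fn": "jog_arm", "kwargs": {"moves": [[0,0,-0.3,0],[0,0,-0.62,0],[0,0,-0.62,0]]}}

```text
time_s: 3.28
tool_pos: [0.4994, -0.148, 0.0286]
tool_rot: [0.692, 0.722, -0.001, -0.001]
contact_force: [-0.3, -0.6, 1.0]
width: 0.0004
grasp_force: 0.0
```

Emit:
{"fn": "jog_arm", "kwargs": {"moves": [[0,0.08,0,0],[-0.01,0.14,0,0],[-0.01,0.19,0,0],[-0.01,0.23,0,0],[-0.01,0.26,0,0]]}}

```text
time_s: 3.9
tool_pos: [0.4983, -0.1174, 0.0283]
tool_rot: [0.692, 0.722, 0.0, 0.0]
contact_force: [-0.2, -0.5, -0.5]
width: 0.0005
grasp_force: 0.0
```

Emit:
{"fn": "jog_arm", "kwargs": {"moves": [[0,0.02,0,0],[-0.002,0.045,0,0],[-0.004,0.075,0,0],[-0.005,0.105,0,0],[-0.006,0.135,0,0]]}}

```text
time_s: 4.53
tool_pos: [0.4975, -0.1014, 0.0282]
tool_rot: [0.692, 0.722, 0.0, 0.0]
contact_force: [-0.2, -0.5, 0.5]
width: 0.0002
grasp_force: 0.5
```

Emit:
{"fn": "jog_arm", "kwargs": {"moves": [[-0.001,0.03,0,0],[-0.003,0.06,0,0],[-0.004,0.09,0,0],[-0.006,0.12,0,0],[-0.007,0.15,0,0]]}}

```text
time_s: 5.15
tool_pos: [0.4966, -0.0833, 0.0282]
tool_rot: [0.692, 0.722, 0.0, 0.0]
contact_force: [-0.2, -0.7, -1.0]
width: 0.0005
grasp_force: 0.4
```

Emit:
{"fn": "jog_arm", "kwargs": {"moves": [[-0.001,0.03,0,0],[-0.003,0.06,0,0],[-0.004,0.09,0,0],[-0.006,0.12,0,0],[-0.007,0.15,0,0]]}}

```text
time_s: 5.78
tool_pos: [0.4958, -0.0654, 0.0282]
tool_rot: [0.692, 0.722, 0.0, 0.0]
contact_force: [0.2, 0.1, 0.8]
width: 0.0006
grasp_force: 0.3
```

```bash
python3 - <<'E'
from h import *
from m import meas
print(env.get_obs()["tool_pos"])
n="scene";p,d,c=look(n);np.savez("s2.npz",p=p,d=d,**{k:np.array(v) for k,v in c.items()})
cv2.imwrite("pics/s2.png",cv2.resize(p[180:310,210:410,::-1],None,fx=4,fy=4))
E
```

```text
[ 0.49581788 -0.06535407  0.02818723]
```

View pics/s2.png

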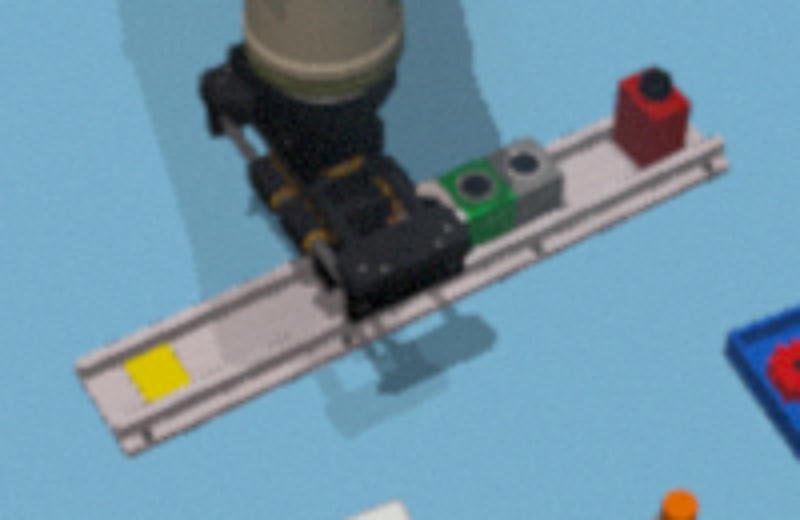

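The picture shows the row moving as one: green at (475,185) and grey at (525,165) are touching, and the stop is still clear at (650,115). I continue the push.

Emit:
{"fn": "jog_arm", "kwargs": {"moves": [[-0.001,0.03,0,0],[-0.003,0.06,0,0],[-0.004,0.09,0,0],[-0.006,0.12,0,0],[-0.007,0.15,0,0]]}}

```text
time_s: 6.45
tool_pos: [0.495, -0.0474, 0.0282]
tool_rot: [0.692, 0.722, 0.0, 0.0]
contact_force: [0.6, -0.5, -0.0]
width: 0.0003
grasp_force: 0.5
```

Emit:
{"fn": "jog_arm", "kwargs": {"moves": [[-0.001,0.03,0,0],[-0.003,0.06,0,0],[-0.004,0.09,0,0],[-0.006,0.12,0,0],[-0.007,0.15,0,0]]}}

```text
time_s: 7.08
tool_pos: [0.4942, -0.0294, 0.0282]
tool_rot: [0.692, 0.722, 0.0, 0.0]
contact_force: [-0.6, -1.8, 0.3]
width: 0.0005
grasp_force: 0.5
```

Emit:
{"fn": "jog_arm", "kwargs": {"moves": [[-0.001,0.02,0,0],[-0.002,0.04,0,0],[-0.003,0.06,0,0],[-0.004,0.08,0,0],[-0.005,0.1,0,0]]}}

```text
time_s: 7.7
tool_pos: [0.4936, -0.0175, 0.0282]
tool_rot: [0.692, 0.722, 0.0, 0.0]
contact_force: [0.1, -0.8, 0.6]
width: 0.0006
grasp_force: 0.6
```

Emit:
{"fn": "jog_arm", "kwargs": {"moves": [[0,0.012,0,0],[-0.001,0.025,0,0],[-0.002,0.037,0,0],[-0.002,0.05,0,0],[-0.002,0.05,0,0]]}}

```text
time_s: 8.32
tool_pos: [0.4933, -0.0113, 0.0282]
tool_rot: [0.692, 0.722, 0.0, -0.0]
contact_force: [0.1, 0.3, -0.1]
width: 0.0007
grasp_force: 0.0
```

Emit:
{"fn": "jog_arm", "kwargs": {"moves": [[0,0.01,0,0],[-0.001,0.02,0,0],[-0.002,0.03,0,0],[-0.002,0.03,0,0]]}}

```text
time_s: 8.82
tool_pos: [0.4931, -0.0078, 0.0282]
tool_rot: [0.692, 0.722, 0.0, -0.0]
contact_force: [-0.7, 0.2, -1.0]
width: 0.0005
grasp_force: 0.0
```

```bash
python3 - <<'E'
from h import *
print(env.get_obs()["tool_pos"])
n="scene";p,d,c=look(n);np.savez("s3.npz",p=p,d=d,**{k:np.array(v) for k,v in c.items()})
cv2.imwrite("pics/s3.png",cv2.resize(p[190:270,290:410,::-1],None,fx=6,fy=6))
E
```

```text
[ 0.4930612  -0.00778558  0.02816248]
```

View pics/s3.png

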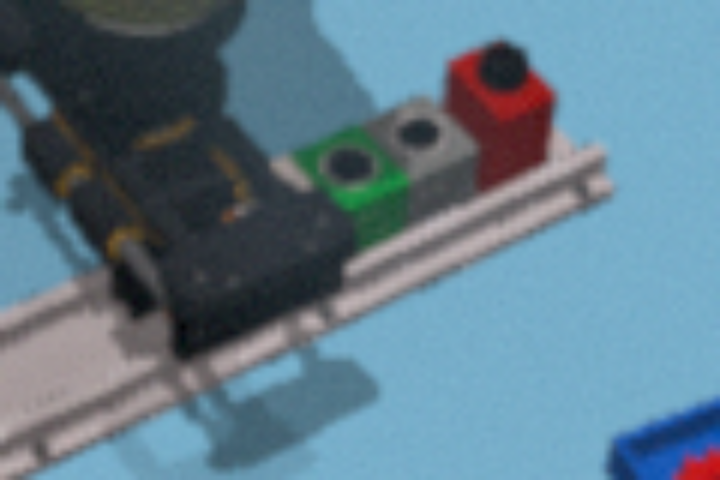

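Only a few millimetres remain between grey (475,160) and the stop (480,150), and the force has not risen yet. I creep until contact.

Emit:
{"fn": "jog_arm", "kwargs": {"moves": [[0,0.01,0,0],[-0.001,0.02,0,0],[-0.002,0.03,0,0],[-0.002,0.03,0,0]]}}

```text
time_s: 9.38
tool_pos: [0.4928, -0.0042, 0.0282]
tool_rot: [0.692, 0.722, 0.0, -0.0]
contact_force: [0.4, -0.5, -0.3]
width: 0.0003
grasp_force: 0.0
```

Emit:
{"fn": "jog_arm", "kwargs": {"moves": [[0,0.01,0,0],[-0.001,0.02,0,0],[-0.001,0.02,0,0]]}}

```text
time_s: 9.75
tool_pos: [0.4927, -0.0018, 0.0282]
tool_rot: [0.692, 0.722, 0.0, -0.0]
contact_force: [0.2, -0.1, 1.2]
width: 0.0003
grasp_force: 0.0
```

Emit:
{"fn": "jog_arm", "kwargs": {"moves": [[0,0.01,0,0],[-0.001,0.02,0,0],[-0.001,0.02,0,0]]}}

```text
time_s: 10.12
tool_pos: [0.4926, 0.0006, 0.0282]
tool_rot: [0.692, 0.722, 0.0, -0.0]
contact_force: [0.4, -0.4, -0.0]
width: 0.0002
grasp_force: 0.1
```

Emit:
{"fn": "jog_arm", "kwargs": {"moves": [[0,0.01,0,0],[-0.001,0.02,0,0],[-0.001,0.02,0,0]]}}

```text
time_s: 10.5
tool_pos: [0.4927, 0.0014, 0.0282]
tool_rot: [0.692, 0.721, -0.0, 0.001]
contact_force: [1.1, -6.4, -0.1]
width: 0.0004
grasp_force: 3.2
```

Contact: the tool stalls with 6.4 N against it. I press slightly more, then back off gently and rise.

Emit:
{"fn": "jog_arm", "kwargs": {"moves": [[0,0.008,0,0],[0,0.008,0,0],[0,0.008,0,0]]}}

```text
time_s: 10.88
tool_pos: [0.4928, 0.0015, 0.0283]
tool_rot: [0.693, 0.721, -0.001, 0.001]
contact_force: [2.2, -9.3, -0.2]
width: 0.0005
grasp_force: 4.7
```

Emit:
{"fn": "jog_arm", "kwargs": {"moves": [[0,-0.02,0,0],[0,-0.06,0,0],[0,-0.15,0,0],[0,-0.3,0,0],[0,-0.4,0,0]]}}

```text
time_s: 11.5
tool_pos: [0.4924, -0.0455, 0.0282]
tool_rot: [0.692, 0.721, 0.0, 0.0]
contact_force: [-0.2, 0.5, -0.6]
width: 0.0007
grasp_force: 0.0
```

Emit:
{"fn": "jog_arm", "kwargs": {"moves": [[0,0,0.4,0],[0,0,0.8,0],[0,-0.3,0.8,0],[0,-0.5,0.8,0]]}}

```text
time_s: 12.0
tool_pos: [0.4927, -0.1056, 0.1249]
tool_rot: [0.692, 0.722, 0.001, 0.0]
contact_force: [0.1, 1.0, -0.2]
width: 0.0004
grasp_force: 0.0
```

```bash
python3 - <<'E'
from h import *
from m import meas
n="scene";p,d,c=look(n);np.savez("s4.npz",p=p,d=d,**{k:np.array(v) for k,v in c.items()})
cv2.imwrite("pics/s4.png",cv2.resize(p[180:280,270:410,::-1],None,fx=5,fy=5)); meas(n,"s4.npz")
print(env.get_obs()["tool_pos"])
E
```

```text
scene orange 125 med [0.5014 0.0256 0.0515] rect [491.8  30. ] [44.  37.5] 1.9
scene strip 134 med [ 0.4963 -0.1861  0.0107] rect [ 496.7 -185.5] [39.7 29.5] 1.5
scene stop 91 med [0.4954 0.1643 0.0634] rect [ 543.1 -111.8] [ 56.2 601.4] 12.8
scene button 209 med [ 0.6903 -0.1669  0.0535] rect [ 700.5 -166.2] [49.2 65. ] 86.0
scene green 331 med [ 0.6837 -0.16    0.0515] rect [597.1 -37.7] [ 68.  409.5] 40.6
scene row 759 med [0.4916 0.0856 0.0516] rect [489.1  97.4] [ 43.9 173.3] 3.3
scene fence 1172 med [ 0.5147 -0.0413  0.0207] rect [536.1  86.7] [640.1 118.6] 78.8
[ 0.49213259 -0.1088383   0.12474183]
```

View pics/s4.png

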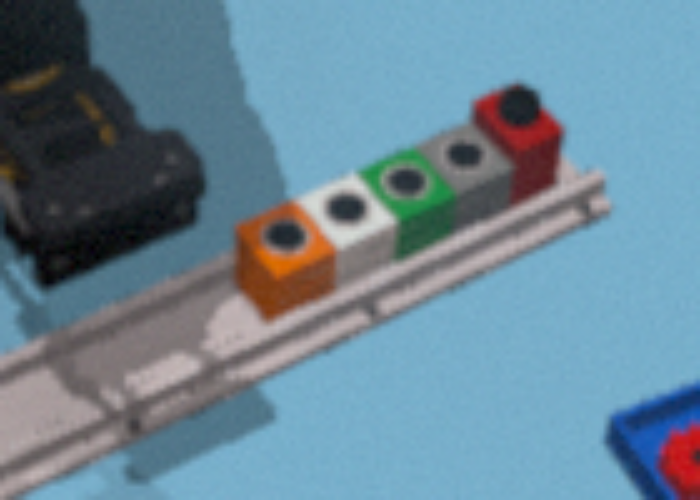

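The row is closed up, with grey (465,155) against the red stop (505,120) and all four blocks flat. Next is the button.

Emit:
{"fn": "jog_arm", "kwargs": {"moves": [[0.5,-0.2,0,0],[1,-0.48,0,0],[1,-0.48,0,0]]}}

```text
time_s: 12.42
tool_pos: [0.6139, -0.164, 0.1222]
tool_rot: [0.692, 0.721, -0.002, 0.0]
contact_force: [-1.4, 0.4, -0.5]
width: 0.0003
grasp_force: 0.0
```

Emit:
{"fn": "jog_arm", "kwargs": {"moves": [[0.3,0,0,0],[0.56,0,-0.2,0],[0.56,0,-0.42,0],[0.56,0,-0.42,0]]}}

```text
time_s: 12.92
tool_pos: [0.6779, -0.1613, 0.0718]
tool_rot: [0.692, 0.722, -0.001, -0.002]
contact_force: [-0.8, 0.1, -0.1]
width: 0.0006
grasp_force: 0.0
```

Emit:
{"fn": "jog_arm", "kwargs": {"moves": [[0.01,-0.03,0,0],[0.01,-0.03,0,0],[0.01,-0.03,-0.06,0],[0.01,-0.03,-0.12,0],[0.01,-0.03,-0.16,0]]}}

```text
time_s: 13.55
tool_pos: [0.6807, -0.1652, 0.0539]
tool_rot: [0.692, 0.722, -0.0, -0.0]
contact_force: [-0.7, 0.6, 2.6]
width: 0.0005
grasp_force: 1.4
```

Emit:
{"fn": "jog_arm", "kwargs": {"moves": [[0,0,-0.03,0],[0,0,-0.06,0],[0,0,-0.06,0]]}}

```text
time_s: 13.92
tool_pos: [0.6809, -0.1653, 0.051]
tool_rot: [0.692, 0.722, 0.001, -0.0]
contact_force: [-15.0, 6.1, 31.5]
width: 0.0006
grasp_force: 15.9
```

The button is bottomed: 2.6 N partway down, then a hard stop at z 0.051. I release it.

Emit:
{"fn": "jog_arm", "kwargs": {"moves": [[0,0,0.06,0],[0,0,0.2,0],[0,0,0.6,0],[0,0,1,0],[0,0,1,0]]}}

```text
time_s: 14.55
tool_pos: [0.6828, -0.1666, 0.1725]
tool_rot: [0.692, 0.722, 0.002, 0.003]
contact_force: [0.4, 0.1, 0.4]
width: 0.0005
grasp_force: 0.0
```

Emit:
{"fn": "jog_arm", "kwargs": {"moves": [[0,0,0,0],[0,0,0,0],[0,0,0,0],[0,0,0,0]]}}

```text
time_s: 15.05
tool_pos: [0.6807, -0.1654, 0.1668]
tool_rot: [0.692, 0.722, -0.0, -0.0]
contact_force: [0.4, -0.0, 0.4]
width: 0.0006
grasp_force: 0.0
```

```bash
python3 - <<'E'
from h import *
p,d,c=look("side")
cv2.imwrite("pics/s5.png",cv2.resize(p[190:340,230:450,::-1],None,fx=3,fy=3)); print(env.get_obs()["contact_force"])
E
```

```text
[0.23047912 0.34970588 0.40227784]
```

View pics/s5.png

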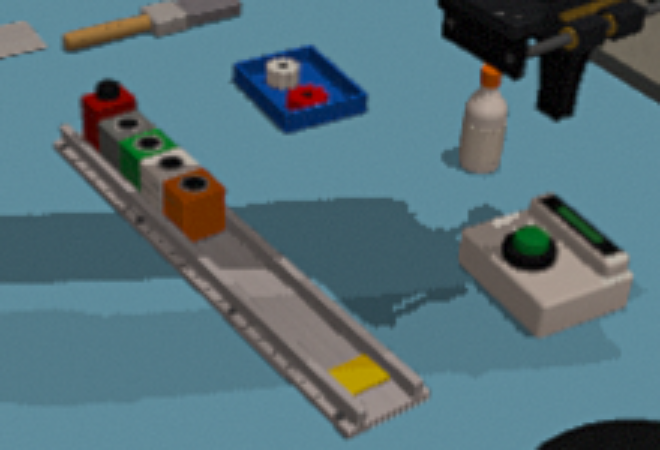

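The row is home and closed from (195,200) to the stop (105,110), the button is up at (530,240), the bottle is upright, and the gripper is clear.

```bash
python3 -c "
from plant import env
print(env.finish_job())"
```

```text
the job is handed in; nothing more can be done
None
```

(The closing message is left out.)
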